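# Index the analyser carousel and lock it

## Task

Turn the analyser's carousel by pushing one of its spokes with a fingertip, either way round, until the spoke with the flat-sided reagent bottle points straight at the slender round-topped steel column, and let it come to rest there. Then push the locking lever all the way home against its stop, so that the carousel stays as set. Only push: do not lift the carousel off its spindle, and leave the loose things around it where they stand.

Things in the scene. Friction and masses are not known exactly. Their poses are not given: they have to be found in the camera images.
- rotor: Carousel: grey disc 290 mm across, white hub 52 mm across and four white rib-like spokes, 90 degrees apart. Origin on its vertical axis, at the disc's underside, 16 mm above the table; z up, x out along the spoke with the flat-sided bottle. Turns either way, drags with 0.12 N m (2 N at 60 mm), coasts a little if pushed fast, then stays; no latch. About 0.75 kg, sits on its spindle by weight: can lift off.
- spoke (a point): Middle of the bare part of the bottle's spoke, 55 mm from the carousel's axis, 38 mm above the table. Each spoke is 10 mm thick, its top 55 mm above the table, bare from 26 mm (hub) to 83 mm from the axis. The quarters between spokes are open down to the disc's top face, 22 mm above the table.
- bottle (a point): Centre of the flat-sided white reagent bottle's cap top, 110 mm from the carousel's axis, 84 mm above the table. The bottle is a box 50 mm along the spoke, 60 mm across it, fixed to the spoke. The three other spokes carry round sample cups instead, in holders 36 mm across, 110 mm from the axis, tops 76 mm above the table, fixed too.
- column: Slender steel column with domed top, 26 mm across (foot 36 mm), 79 mm high, fixed on the black deck plate outside the disc, 175 mm from the carousel's axis. Origin at the centre of its foot, 12 mm above the table. It stands in one of three places; the others hold a short round white wash well (44 mm across, 24 mm high) and a square grey mixer (36 mm wide, 44 mm high).
- lock_lever (a joint): Locking lever's angle about its vertical pivot on the deck plate: 0 fully open (swung outwards), 1.0 home against its stop beside the disc. Starts at 0 to 0.25. Closes anticlockwise seen from above, its free end moving towards the carousel. Drags with 0.10 N m (1.3 N at the peg) and stays where left.
- lever_peg (a point): On the axis of the white upright peg (14 mm across) at the lever's free end, 75 mm from the pivot, 53 mm above the table; the peg stands from 28 to 78 mm above the table. The lever's aluminium arm is 12 mm wide, 30 to 44 mm above the table. The space within 45 mm of the peg's outer side is clear.
- lever_pivot (a point): On the lever's pivot axis, at the pivot's top, 46 mm above the table. When home the lever's arm runs tangentially past the disc, the peg 162 mm from the carousel's axis.
- vial: Loose small amber glass vial, 28 mm across, 55 mm high, at the edge of the deck plate. Leave alone. Origin at the centre of its underside.
- pot: Loose white plastic pot, 48 mm across, 50 mm high, on a corner of the deck plate. Leave alone. Origin at the centre of its underside.
- control_cup: Loose white flat-topped cup, 26 mm across, 35 mm high, on the deck plate's corner beyond the lever. Leave alone. Origin at the centre of its underside.
- spare_cap: Loose white cap, 34 mm across, 14 mm high, at the edge of the deck plate. Leave alone. Origin at the centre of its underside.
- tip_box: Loose grey compartment box, 120 x 85 x 50 mm, left of the deck plate. Leave alone. Origin at the centre of its underside.
- wash_bottle: Loose white bottle, 60 mm across, 130 mm high, left of the deck plate. Leave alone. Origin at the centre of its underside.
- driver: Loose screwdriver, 170 mm long, lying right of the deck plate. Leave alone. Origin at the centre of its underside.

How it is judged:
On the way, in this order (a step that is already met when the one before it is completed fails the run):
1. the bottle's spoke points at the column and the carousel is at rest, the lever still open (y of column in the frame of rotor between -0.015 and 0.015 m and x of column in the frame of rotor above 0.1 m and angular speed of rotor below 0.05 rad/s and value of joint lock_lever below 0.5 rad), for 0.3 s.
2. the locking lever is home, the carousel still pointing at the column (y of column in the frame of rotor between -0.015 and 0.015 m and x of column in the frame of rotor above 0.1 m and value of joint lock_lever above 0.92 rad), for 0.2 s.
At the end, for the whole second after the job is handed in: The bottle spoke points at the column (column centre within 15 mm, about 5 degrees, of the spoke's line, on the bottle side), the carousel rests on its seat, still, and the lever, pushed only after the carousel came to rest there, is home (joint above 0.92) (all of step 2 and angular speed of rotor below 0.05 rad/s and distance of rotor from where it was at the start of the episode below 0.006 m); the robot touches nothing.
It fails at once if the carousel is lifted off its seat (more than 8 mm) (distance of rotor from where it was at the start of the episode above 0.008 m).
It fails at once if a loose thing on the deck plate is lifted, knocked over or shifted by more than 25 mm (distance of any of vial, pot, control_cup, spare_cap from where it was at the start of the episode above 0.025 m or angle between any of vial, pot, control_cup, spare_cap's own z axis and vertical above 0.5 rad).
It fails at once if a loose thing on the table is lifted, knocked over or shifted by more than 25 mm (distance of any of tip_box, wash_bottle, driver from where it was at the start of the episode above 0.025 m or angle between any of tip_box, wash_bottle's own z axis and vertical above 0.5 rad).
It also fails if it takes over 54 s, if anything falls off the work surface, if the arm or the gripper's body presses on something with over 40 N, if the wrist force passes 120 N, or if a joint passes its speed limit or range.

## Robot

A 6-joint arm with a two-finger parallel gripper is mounted at the origin on the work surface. World frame = base frame: x ahead of the robot, y to its left, z up, the work surface at z = 0. Lengths are in m, angles in rad, forces in N, time in s.
With the tool pointing down it reaches from about 0.3 to 0.75 m from the base axis. Payload 8.5 kg.
Tool frame: the origin (TCP) lies midway between the tips of the shut fingers; the grasp point (between the pads) lies 19 mm behind it; y points along the fingers, x is the direction in which the jaws open and shut, and the axes are right-handed (so a half turn about y gives the same grasp; the last joint's range is limited). The gripper opens to 88 mm and grips with 3 to 60 N. Pads are 18 mm wide; open, the fingers measure 123 mm over their backs; the gripper's body (75 mm by 187 mm) begins 45 mm behind the grasp point.
Start: joints at [-1.329, 0.381, 1.297, -0, 1.464, -0.215], TCP at [0.243, -0.494, 0.239] pointing down, gripper open.
Joint ranges: [-3.11, 3.11], [-0.89, 2.33], [0.22, 2.48], [-1.42, 4.56], [0.17, 2.85], [-2.88, 2.88]. Speed limits (rad/s): [2.39, 2.39, 3.14, 3.14, 3.14, 3.14].

## Interface

Orientations are given as a unit quaternion [w, x, y, z].
In Python, from station import * gives the robot as it stands.
- The arm moves only by the shell command python3 -m inch 'ROWS' [FORCE]. ROWS is JSON, a list of rows, each an object of numbers: "gripper": the finger opening in cm, from 0 to 8.81; "tx", "ty", "tz": the shift along the world's x, y, z in cm; "ax", "ay", "az": the turn, a rotation vector about the world's x, y, z in rad. In form: [{"gripper": .., "tx": .., "ty": .., "tz": .., "ax": .., "ay": .., "az": ..}, ...]. A call has 1 to 8 rows; each row is the pose to reach, as a shift and turn from the pose measured when the call began; what a row does not reach only later rows make up. A row lasts 1/10 s, in which the tool goes at most 50 mm and 8.59 degrees, less where a joint would pass 70% of its speed; a pose out of reach is approached as far as the arm can. A call with a gripper value outside its range is refused whole. The fingers move at their own pace and stop on an object; FORCE is the grip in N (left out, the last holds). Time passes only in rows, so rows that repeat a pose let the fingers close. It gives the time, the measured TCP pose, the force and the opening at its end, in the units of the state.
- read_state(): the state, without advancing time (a new reading comes with each control period).
- snapshot(name): name is "side" or "top"; returns a dict with "pixels" (420x560x3 uint8, red, green, blue), "range_z" (420x560 float32, m along the optical axis (not along the pixel's ray), 0 where there is no reading), "vertical_fov" (degrees; the focal length in pixels is half the picture's height over the tangent of half this angle, whatever the lens; pixels are square), "cx", "cy" (the principal point, pixels), "R" (3x3) and "t" (3): a world point X has camera coordinates R X + t. Camera axes: x right, y down, z forward; pixel columns grow to the right and rows downward; lengths in m; the calibration is good to about 2 mm. A picture is of the moment at which its call begins.
- close_job(): hands the job in, once; it reports no verdict.
The state is a dict: "t": time; "joint_pos": joint angles; "joint_vel": joint speeds; "effort": joint torques, N m; "position": TCP position; "tool_rot": TCP orientation; "contact_force": force on the tool from outside, world axes, zero at the start; "ft_torque": the same for the moment, N m; "opening": opening from 0.0 (shut) to 1.0 (fully open).
Only numpy, scipy, OpenCV 4.12 (cv2) and the standard library are available. Lean on these libraries where they do the work, as an engineer would, in place of code of your own. Each camera call takes 0.05 s, during which the arm holds its last target. There are 200 camera calls.

## Working session

There is one attempt and no reset: what is moved stays moved. The work goes in short steps, Python scripts to look and compute and a shell command to move; the robot and the scene stay as the last step left them, time stands still between calls to the robot, and variables do not carry over. Pictures are saved under pics/ and viewed, about 8 in all and at most 12, crops included, and the job is handed in when it is done.

```bash
mkdir -p pics; cat > h.py <<'E'
from station import *
import numpy as np, cv2
def snap(n,f):
    s=snapshot(n); np.savez('/tmp/'+f+'.npz',**s); cv2.imwrite('pics/'+f+'.png',s['pixels'][:,:,::-1]); return s
def world(s,u,v,z=None):
    """pixel -> world; by depth or, if z given, on plane z"""
    f=s['pixels'].shape[0]/2/np.tan(np.radians(float(s['vertical_fov'])/2))
    d=np.array([(u-s['cx'])/f,(v-s['cy'])/f,1]); R=s['R'];t=s['t']
    c=-R.T@t; w=R.T@d
    k=float(s['range_z'][int(v),int(u)]) if z is None else (z-c[2])/w[2]
    return c+k*w
E
python3 -c "
from h import *
for n in('top','side'):
    s=snap(n,n+'0'); print(n,s['vertical_fov'],-s['R'].T@s['t'],s['R'].round(2).tolist())
s=read_state();print(s['t'],s['tool_rot'])"
```

```text
top 45.111031639917776 [ 0.24817498 -0.01600761  1.62316932] [[-0.01, -1.0, 0.0], [-0.98, 0.01, -0.21], [0.21, -0.01, -0.98]]
side 53.8252202709734 [0.21511171 0.74256949 0.79233652] [[-0.9, -0.44, 0.01], [-0.29, 0.59, -0.76], [0.33, -0.68, -0.66]]
0.1 [ 0.60052855 -0.59994026  0.37411819 -0.37346048]
```

View pics/top0.png

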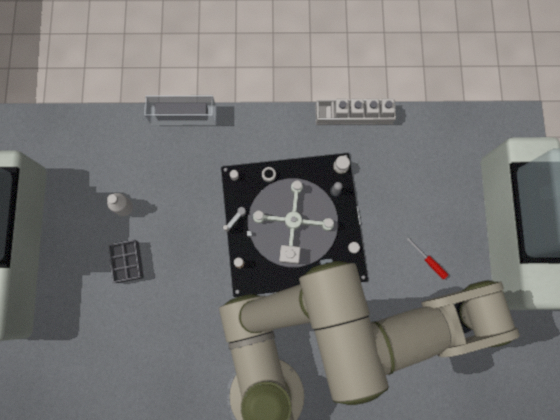

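View pics/side0.png

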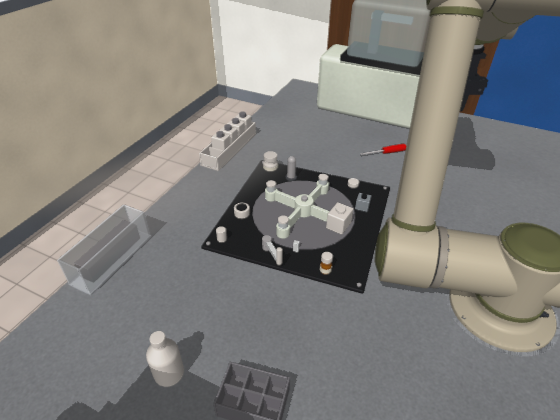

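Top view: carousel hub is at about (294,220), the bottle at (290,254), the column at (337,188) and the lever at (235,218). I'll enlarge both views.

```bash
python3 -c "
import cv2
a=cv2.imread('pics/top0.png')[145:300,215:375];cv2.imwrite('pics/tc.png',cv2.resize(a,None,fx=5,fy=3.8709677 if 0 else 5,interpolation=2)[:600*2][:775])
a=cv2.imread('pics/side0.png')[145:285,205:395];cv2.imwrite('pics/sc.png',cv2.resize(a,None,fx=4,fy=4,interpolation=2))
"; python3 - <<'E'
import cv2
a=cv2.imread('pics/top0.png')[147:297,215:375];cv2.imwrite('pics/tc.png',cv2.resize(a,None,fx=4,fy=4,interpolation=2))
E
```

```text
(no output)
```

View pics/tc.png

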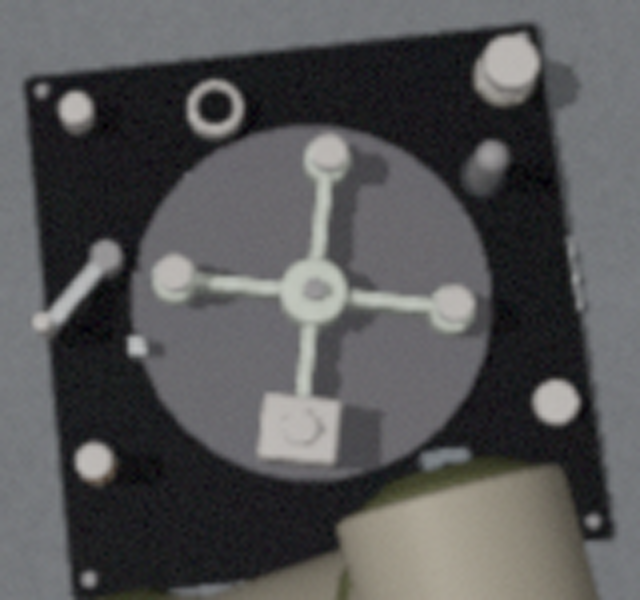

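View pics/sc.png

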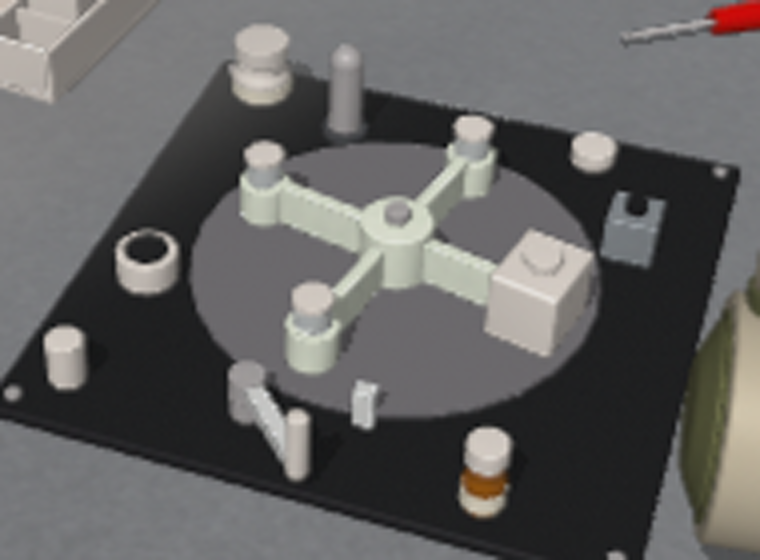

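Top crop: bottle cap (302,428), cup tops (327,155), (173,277) and (453,304), column dome (491,152), peg (41,322), pivot (105,255), stop (137,346). In the side crop the column stands at (345,90), the peg at (298,415) and the pivot at (247,370).

```bash
python3 - <<'E'
from h import *
s=dict(np.load('/tmp/top0.npz')); q=dict(np.load('/tmp/side0.npz'))
P={}
for n,u,v,z in [('bottle',302,428,.084),('cupF',327,155,.076),('cupL',173,277,.076),('cupR',453,304,.076),('col',491,152,.089),('peg',41,322,.078),('piv',105,255,.046),('stop',137,346,.04),('vial',95,462,.055),('cc',76,108,.047),('pot',512,62,.06),('cap',556,401,.026)]:
    P[n]=world(s,215+u/4-.4,147+v/4-.4,z)[:2]; print(n,P[n].round(4))
for n,u,v,z in [('bottle',544,252,.084),('cupF',265,150,.076),('cupL',312,290,.076),('cupR',474,124,.076),('col',346,52,.089),('peg',298,412,.078),('piv',247,370,.046)]:
    print('side',n,world(q,205+u/4-.4,145+v/4-.4,z)[:2].round(4))
c=np.mean([P[k] for k in('bottle','cupF','cupL','cupR')],0)
a=lambda p:np.degrees(np.arctan2(*(p-c)[::-1]))
print('c',c)
for k in('bottle','cupR','cupF','cupL','col','peg','piv'): print(k,a(P[k]).round(1),np.linalg.norm(P[k]-c).round(4))
d=P['peg']-P['piv'];print('lever',np.linalg.norm(d),np.degrees(np.arctan2(d[1],d[0])))
E
```

```text
bottle [ 0.4218 -0.073 ]
cupF [ 0.6383 -0.0958]
cupL [0.5411 0.0256]
cupR [ 0.5185 -0.1919]
col [ 0.6368 -0.2235]
peg [0.5058 0.1276]
piv [0.5648 0.0804]
stop [0.4925 0.055 ]
vial [0.3997 0.0865]
cc [0.6857 0.1046]
pot [ 0.7187 -0.2468]
cap [ 0.4487 -0.2772]
side bottle [ 0.4227 -0.0745]
side cupF [ 0.6416 -0.1017]
side cupL [0.5473 0.0187]
side cupR [ 0.5188 -0.1975]
side col [ 0.6338 -0.2235]
side peg [0.5073 0.1226]
side piv [0.5658 0.0758]
c [ 0.52993202 -0.08379758]
bottle 174.3 0.1086
cupR -96.0 0.1087
cupF -6.3 0.109
cupL 84.2 0.1099
col -52.6 0.1759
peg 96.5 0.2128
piv 78.0 0.1679
lever 0.07554024602200977 141.373136583871
```

```bash
cat > path.py <<'E'
import numpy as np
c=np.array([.530,-.084])
def fin(phi,rho=.057,yaw=-63.8):
    p=np.radians(phi);u=np.array([np.cos(p),np.sin(p)]);n=np.array([-u[1],u[0]])
    b=np.radians(phi+90-yaw); h=.0175*abs(np.cos(b))+.009*abs(np.sin(b))
    return c+rho*u-(.005+h)*n
E
python3 - <<'E'
from path import *
p0=np.array([.243,-.494]); s=fin(-118)
print('first',(s-p0)*100, s)
for f in list(range(-118,38,6))+[37.4]: print(f,((fin(f)-s)*100).round(2))
E
python3 -m inch '[{"gripper":0,"tx":4,"ty":6},{"gripper":0,"tx":8,"ty":12}]'
```

```text
first [23.86447804 37.11544334] [ 0.48164478 -0.12284557]
-118 [0. 0.]
-112 [ 0.47 -0.5 ]
-106 [ 1.01 -0.95]
-100 [ 1.62 -1.34]
-94 [ 2.29 -1.65]
-88 [ 3.   -1.88]
-82 [ 3.75 -2.02]
-76 [ 4.52 -2.07]
-70 [ 5.3  -2.01]
-64 [ 6.07 -1.85]
-58 [ 6.52 -1.78]
-52 [ 6.97 -1.68]
-46 [ 7.43 -1.53]
-40 [ 7.9  -1.33]
-34 [ 8.36 -1.09]
-28 [ 8.81 -0.78]
-22 [ 9.24 -0.42]
-16 [9.65 0.01]
-10 [10.02  0.49]
-4 [10.35  1.03]
2 [10.62  1.62]
8 [10.82  2.26]
14 [10.95  2.93]
20 [10.99  3.64]
26 [10.95  4.36]
32 [10.91  4.93]
37.4 [10.82  5.45]validation failed for argument at $[0]...
```

```bash
python3 -m inch '[{"gripper":0,"tx":4,"ty":6,"tz":0,"ax":0,"ay":0,"az":0},{"gripper":0,"tx":8,"ty":12,"tz":0,"ax":0,"ay":0,"az":0},{"gripper":0,"tx":11,"ty":16,"tz":0,"ax":0,"ay":0,"az":0},{"gripper":0,"tx":13.5,"ty":20,"tz":0,"ax":0,"ay":0,"az":0},{"gripper":0,"tx":16,"ty":24,"tz":0,"ax":0,"ay":0,"az":0},{"gripper":0,"tx":18.5,"ty":28.5,"tz":0,"ax":0,"ay":0,"az":0},{"gripper":0,"tx":21,"ty":33,"tz":0,"ax":0,"ay":0,"az":0},{"gripper":0,"tx":23.9,"ty":37.1,"tz":0,"ax":0,"ay":0,"az":0}]'
```

```text
t: 0.9
position: [0.4594, -0.1553, 0.2381]
tool_rot: [0.6, -0.6, 0.374, -0.373]
contact_force: [0.9, -0.5, -0.1]
opening: 0.299
```

```bash
python3 -m inch '[{"gripper":0,"tx":2.2,"ty":3.25,"tz":0,"ax":0,"ay":0,"az":0},{"gripper":0,"tx":2.2,"ty":3.25,"tz":-2,"ax":0,"ay":0,"az":0},{"gripper":0,"tx":2.2,"ty":3.25,"tz":-6,"ax":0,"ay":0,"az":0},{"gripper":0,"tx":2.2,"ty":3.25,"tz":-9,"ax":0,"ay":0,"az":0},{"gripper":0,"tx":2.2,"ty":3.25,"tz":-12,"ax":0,"ay":0,"az":0},{"gripper":0,"tx":2.2,"ty":3.25,"tz":-14,"ax":0,"ay":0,"az":0},{"gripper":0,"tx":2.2,"ty":3.25,"tz":-14,"ax":0,"ay":0,"az":0},{"gripper":0,"tx":2.2,"ty":3.25,"tz":-14,"ax":0,"ay":0,"az":0}]'; python3 -c "
from h import *
for n in('top','side'): snap(n,n+'1')
a=np.hstack([cv2.resize(cv2.imread('pics/top1.png')[140:300,210:370],None,fx=2.5,fy=2.5),cv2.resize(cv2.imread('pics/side1.png')[130:290,210:370],None,fx=2.5,fy=2.5)])
cv2.imwrite('pics/b1.png',a)"
```

```text
t: 1.7
position: [0.4816, -0.1229, 0.0985]
tool_rot: [0.6, -0.6, 0.374, -0.373]
contact_force: [0.4, -1.0, 1.2]
opening: 0.007
```

View pics/b1.png

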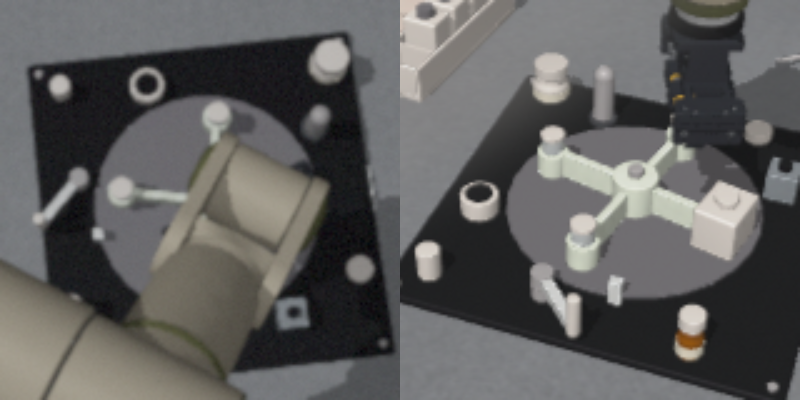

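Left: the arm hides the right half of the disc, and the carousel hasn't moved. Right: the fingers hang at about (708,138), over the quarter between the bottle and the right cup. Now I'll descend and push round.

```bash
python3 -m inch '[{"gripper":0,"tx":0,"ty":0,"tz":-2,"ax":0,"ay":0,"az":0},{"gripper":0,"tx":0,"ty":0,"tz":-4,"ax":0,"ay":0,"az":0},{"gripper":0,"tx":0,"ty":0,"tz":-5.8,"ax":0,"ay":0,"az":0},{"gripper":0,"tx":0,"ty":0,"tz":-5.8,"ax":0,"ay":0,"az":0},{"gripper":0,"tx":0.5,"ty":-0.5,"tz":-5.8,"ax":0,"ay":0,"az":0},{"gripper":0,"tx":1,"ty":-0.95,"tz":-5.8,"ax":0,"ay":0,"az":0},{"gripper":0,"tx":1.6,"ty":-1.35,"tz":-5.8,"ax":0,"ay":0,"az":0},{"gripper":0,"tx":2.3,"ty":-1.65,"tz":-5.8,"ax":0,"ay":0,"az":0}]'
```

```text
t: 2.6
position: [0.5055, -0.1401, 0.0419]
tool_rot: [0.6, -0.6, 0.374, -0.374]
contact_force: [-4.5, 3.6, -0.3]
opening: 0.003
```

```bash
python3 -m inch '[{"gripper":0,"tx":0.7,"ty":-0.2,"tz":-0.2,"ax":0,"ay":0,"az":0},{"gripper":0,"tx":1.4,"ty":-0.3,"tz":-0.2,"ax":0,"ay":0,"az":0},{"gripper":0,"tx":2.1,"ty":-0.35,"tz":-0.2,"ax":0,"ay":0,"az":0},{"gripper":0,"tx":2.9,"ty":-0.3,"tz":-0.2,"ax":0,"ay":0,"az":0},{"gripper":0,"tx":3.7,"ty":-0.15,"tz":-0.2,"ax":0,"ay":0,"az":0},{"gripper":0,"tx":4.1,"ty":-0.05,"tz":-0.2,"ax":0,"ay":0,"az":0},{"gripper":0,"tx":4.6,"ty":0.05,"tz":-0.2,"ax":0,"ay":0,"az":0},{"gripper":0,"tx":5.05,"ty":0.2,"tz":-0.2,"ax":0,"ay":0,"az":0}]'
```

```text
t: 3.4
position: [0.556, -0.138, 0.0397]
tool_rot: [0.6, -0.6, 0.374, -0.374]
contact_force: [-5.7, -0.8, 0.4]
opening: 0.009
```

```bash
python3 -m inch '[{"gripper":0,"tx":0.45,"ty":0.2,"tz":0,"ax":0,"ay":0,"az":0},{"gripper":0,"tx":0.9,"ty":0.45,"tz":0,"ax":0,"ay":0,"az":0},{"gripper":0,"tx":1.35,"ty":0.75,"tz":0,"ax":0,"ay":0,"az":0},{"gripper":0,"tx":1.8,"ty":1.1,"tz":0,"ax":0,"ay":0,"az":0},{"gripper":0,"tx":2.2,"ty":1.55,"tz":0,"ax":0,"ay":0,"az":0},{"gripper":0,"tx":2.6,"ty":2.0,"tz":0,"ax":0,"ay":0,"az":0},{"gripper":0,"tx":2.9,"ty":2.55,"tz":0,"ax":0,"ay":0,"az":0},{"gripper":0,"tx":3.2,"ty":3.15,"tz":0,"ax":0,"ay":0,"az":0}]'
```

```text
t: 4.2
position: [0.5886, -0.1062, 0.0399]
tool_rot: [0.6, -0.6, 0.373, -0.374]
contact_force: [-2.0, -3.4, 0.5]
opening: 0.004
```

```bash
python3 -m inch '[{"gripper":0,"tx":0.1,"ty":0.6,"tz":0,"ax":0,"ay":0,"az":0},{"gripper":0,"tx":0.25,"ty":1.25,"tz":0,"ax":0,"ay":0,"az":0},{"gripper":0,"tx":0.3,"ty":1.9,"tz":0,"ax":0,"ay":0,"az":0},{"gripper":0,"tx":0.25,"ty":2.4,"tz":0,"ax":0,"ay":0,"az":0},{"gripper":0,"tx":0.25,"ty":2.8,"tz":0,"ax":0,"ay":0,"az":0},{"gripper":0,"tx":0.25,"ty":3.1,"tz":0,"ax":0,"ay":0,"az":0},{"gripper":0,"tx":0.2,"ty":3.3,"tz":0,"ax":0,"ay":0,"az":0},{"gripper":0,"tx":0.2,"ty":3.4,"tz":0,"ax":0,"ay":0,"az":0}]'; python3 -c "
from h import *
for n in('top','side'): snap(n,n+'2')
a=np.hstack([cv2.resize(cv2.imread('pics/top2.png')[140:300,210:370],None,fx=2.5,fy=2.5),cv2.resize(cv2.imread('pics/side2.png')[130:290,210:370],None,fx=2.5,fy=2.5)])
cv2.imwrite('pics/b2.png',a)"
```

```text
t: 5.0
position: [0.5906, -0.0721, 0.0399]
tool_rot: [0.6, -0.6, 0.373, -0.374]
contact_force: [-0.7, -3.0, 0.4]
opening: 0.009
```

View pics/b2.png

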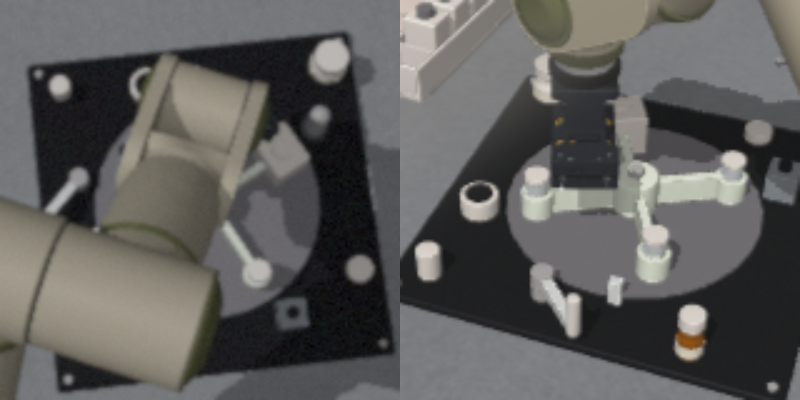

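The bottle is now next to the column. Cup tops in the side half are at (537,178), (733,160) and (655,236); the top half shows one cup at (258,271).

```bash
python3 - <<'E'
from h import *
c=np.array([.530,-.084])
s=dict(np.load('/tmp/top2.npz')); q=dict(np.load('/tmp/side2.npz'))
def pr(l,S,u,v,z,off):
    p=world(S,off[0]+u/2.5-.3,off[1]+v/2.5-.3,z)[:2];d=p-c;print(l,p.round(4),np.degrees(np.arctan2(d[1],d[0])).round(1),np.linalg.norm(d).round(4))
pr('top cup',s,258,269,.076,(210,140))
P=[(137,173),(333,156),(255,231)]
for u,v in P: pr('side',q,u,v,.076,(210,130))
E
```

```text
top cup [ 0.4417 -0.1437] -145.9 0.1066
side [ 0.6232 -0.0264] 31.7 0.1096
side [ 0.4414 -0.1495] -143.6 0.1102
side [0.4724 0.0031] 123.5 0.1044
```

φ is about 34°, as planned, so 3.4° is left. Next I'll push the rest, back off and lift clear.

```bash
python3 -m inch '[{"gripper":0,"tx":0,"ty":0.1,"tz":0,"ax":0,"ay":0,"az":0},{"gripper":0,"tx":0,"ty":0.2,"tz":0,"ax":0,"ay":0,"az":0},{"gripper":0,"tx":0,"ty":0.3,"tz":0,"ax":0,"ay":0,"az":0},{"gripper":0,"tx":0,"ty":0.35,"tz":0,"ax":0,"ay":0,"az":0},{"gripper":0,"tx":0,"ty":0.35,"tz":0,"ax":0,"ay":0,"az":0},{"gripper":0,"tx":0,"ty":0,"tz":0,"ax":0,"ay":0,"az":0},{"gripper":0,"tx":0,"ty":-0.4,"tz":0,"ax":0,"ay":0,"az":0},{"gripper":0,"tx":0,"ty":-0.4,"tz":0.5,"ax":0,"ay":0,"az":0}]'
python3 -m inch '[{"gripper":0,"tx":0,"ty":0,"tz":2,"ax":0,"ay":0,"az":0},{"gripper":0,"tx":0,"ty":0,"tz":5,"ax":0,"ay":0,"az":0},{"gripper":0,"tx":0,"ty":0,"tz":9,"ax":0,"ay":0,"az":0},{"gripper":0,"tx":0,"ty":0,"tz":13,"ax":0,"ay":0,"az":0},{"gripper":0,"tx":0,"ty":0,"tz":16,"ax":0,"ay":0,"az":0},{"gripper":0,"tx":-2,"ty":4,"tz":16,"ax":0,"ay":0,"az":0},{"gripper":0,"tx":-4,"ty":8,"tz":16,"ax":0,"ay":0,"az":0},{"gripper":0,"tx":-6,"ty":12,"tz":16,"ax":0,"ay":0,"az":0}]'
```

```text
t: 5.9
position: [0.5902, -0.0764, 0.0445]
tool_rot: [0.6, -0.6, 0.374, -0.374]
contact_force: [0.3, -0.5, -0.9]
opening: 0.005
t: 6.7
position: [0.5293, 0.0448, 0.2049]
tool_rot: [0.6, -0.6, 0.374, -0.374]
contact_force: [0.9, 0.7, 0.1]
opening: 0.005
```

```bash
python3 -m inch '[{"gripper":0,"tx":0,"ty":3,"tz":0,"ax":0,"ay":0,"az":0},{"gripper":0,"tx":0,"ty":7,"tz":0,"ax":0,"ay":0,"az":0},{"gripper":0,"tx":0,"ty":11,"tz":0,"ax":0,"ay":0,"az":0},{"gripper":0,"tx":0,"ty":13.5,"tz":0,"ax":0,"ay":0,"az":0},{"gripper":0,"tx":0,"ty":13.5,"tz":0,"ax":0,"ay":0,"az":0},{"gripper":0,"tx":0,"ty":13.5,"tz":0,"ax":0,"ay":0,"az":0}]'; python3 -c "
from h import *
for n in('top','side'): snap(n,n+'3')
a=np.hstack([cv2.resize(cv2.imread('pics/top3.png')[140:300,210:370],None,fx=2.5,fy=2.5),cv2.resize(cv2.imread('pics/side3.png')[130:290,210:370],None,fx=2.5,fy=2.5)])
cv2.imwrite('pics/b3.png',a)"
```

```text
t: 7.3
position: [0.5291, 0.1798, 0.205]
tool_rot: [0.6, -0.6, 0.374, -0.374]
contact_force: [-0.3, -0.2, -0.7]
opening: 0.002
```

View pics/b3.png

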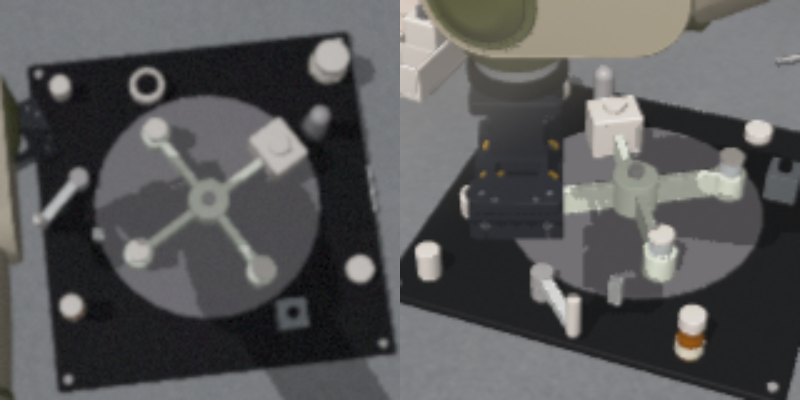

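The top half is now clear: bottle cap (279,146), cups (155,130), (138,250) and (261,266), column dome (319,118), peg (40,220).

```bash
python3 - <<'E'
from h import *
from scipy.optimize import brentq
s=dict(np.load('/tmp/top3.npz'))
w=lambda u,v,z:world(s,210+u/2.5-.3,140+v/2.5-.3,z)[:2]
P=[w(279,146,.084),w(155,130,.076),w(138,250,.076),w(261,266,.076)]
c=np.mean(P,0);print(c)
ang=lambda p:np.degrees(np.arctan2(p[1]-c[1],p[0]-c[0]))
e=[(ang(p)-90*i) for i,p in enumerate(P)];e=[(x+180)%360-180 for x in e];print(np.round(e,1),np.mean(e))
col=w(319,118,.089);print('col',ang(col),col,'foot-ish peg',w(40,220,.078))
piv=np.array([.565,.0785]);pc=np.array([.530,-.084])
peg=lambda a:piv+.075*np.array([np.cos(a),np.sin(a)])
h=brentq(lambda a:np.linalg.norm(peg(a)-pc)-.162,np.radians(150),np.radians(230)); print('home',np.degrees(h),peg(h))
yaw=np.radians(-63.8)
for d in [-15,0,12,24,36,48,60]:   # degrees rel to home... start
    a=np.radians(136+d) if d<60 else h
    n=np.array([-np.sin(a),np.cos(a)]);b=np.arctan2(n[1],n[0])-yaw
    H=.0175*abs(np.cos(b))+.009*abs(np.sin(b))
    print(np.degrees(a).round(1),(peg(a)-n*(.007+H)).round(4))
E
```

```text
[ 0.53112833 -0.08358519]
[-54.4 -53.  -53.4 -53.3] -53.51251256635173
col -54.86117182441062 [ 0.62935422 -0.22314536] foot-ish peg [0.50392916 0.12493308]
home 184.17885009206108 [0.49019939 0.07303475]
121.0 [0.5413 0.1518]
136.0 [0.5259 0.146 ]
148.0 [0.514  0.1385]
160.0 [0.5033 0.1282]
172.0 [0.4944 0.1152]
184.0 [0.4883 0.0998]
184.2 [0.4883 0.0996]
```

Rotor is at −53.5° and the column between −52.6° and −54.9°, which is inside the tolerance. Now for the lever: descend outside the peg, then push.

```bash
python3 -m inch '[{"gripper":0,"tx":0,"ty":0,"tz":-3,"ax":0,"ay":0,"az":0},{"gripper":0,"tx":0,"ty":0,"tz":-7,"ax":0,"ay":0,"az":0},{"gripper":0,"tx":0,"ty":0,"tz":-11,"ax":0,"ay":0,"az":0},{"gripper":0,"tx":0,"ty":0,"tz":-14,"ax":0,"ay":0,"az":0},{"gripper":0,"tx":0,"ty":0,"tz":-15.3,"ax":0,"ay":0,"az":0},{"gripper":0,"tx":0,"ty":0,"tz":-15.3,"ax":0,"ay":0,"az":0},{"gripper":0,"tx":-0.3,"ty":-1.4,"tz":-15.3,"ax":0,"ay":0,"az":0},{"gripper":0,"tx":-0.5,"ty":-2.8,"tz":-15.3,"ax":0,"ay":0,"az":0}]'
python3 -m inch '[{"gripper":0,"tx":-0.5,"ty":-0.7,"tz":0,"ax":0,"ay":0,"az":0},{"gripper":0,"tx":-1,"ty":-1.4,"tz":0,"ax":0,"ay":0,"az":0},{"gripper":0,"tx":-1.5,"ty":-1.9,"tz":0,"ax":0,"ay":0,"az":0},{"gripper":0,"tx":-2.0,"ty":-2.4,"tz":0,"ax":0,"ay":0,"az":0},{"gripper":0,"tx":-2.4,"ty":-3.0,"tz":0,"ax":0,"ay":0,"az":0},{"gripper":0,"tx":-2.9,"ty":-3.7,"tz":0,"ax":0,"ay":0,"az":0},{"gripper":0,"tx":-3.2,"ty":-4.4,"tz":0,"ax":0,"ay":0,"az":0}]'
```

```text
t: 8.2
position: [0.5246, 0.1494, 0.0531]
tool_rot: [0.6, -0.599, 0.374, -0.375]
contact_force: [-0.8, -0.6, -0.0]
opening: 0.006
t: 8.9
position: [0.4929, 0.1052, 0.0535]
tool_rot: [0.601, -0.599, 0.373, -0.376]
contact_force: [0.4, 1.1, -0.2]
opening: 0.003
```

```bash
python3 -m inch '[{"gripper":0,"tx":-0.2,"ty":-0.2,"tz":0,"ax":0,"ay":0,"az":0},{"gripper":0,"tx":-0.3,"ty":-0.4,"tz":0,"ax":0,"ay":0,"az":0},{"gripper":0,"tx":-0.35,"ty":-0.55,"tz":0,"ax":0,"ay":0,"az":0},{"gripper":0,"tx":-0.35,"ty":-0.55,"tz":0,"ax":0,"ay":0,"az":0}]'
python3 -m inch '[{"gripper":0,"tx":0,"ty":-0.15,"tz":0,"ax":0,"ay":0,"az":0},{"gripper":0,"tx":0,"ty":-0.15,"tz":0,"ax":0,"ay":0,"az":0}]'
python3 -m inch '[{"gripper":0,"tx":0,"ty":-0.15,"tz":0,"ax":0,"ay":0,"az":0},{"gripper":0,"tx":0,"ty":-0.15,"tz":0,"ax":0,"ay":0,"az":0}]'
```

```text
t: 9.3
position: [0.489, 0.0997, 0.0534]
tool_rot: [0.601, -0.599, 0.374, -0.375]
contact_force: [0.2, 1.2, 0.1]
opening: 0.009
t: 9.5
position: [0.4889, 0.0983, 0.0534]
tool_rot: [0.601, -0.599, 0.374, -0.375]
contact_force: [-0.4, 0.9, 1.7]
opening: 0.001
t: 9.7
position: [0.4889, 0.0967, 0.0534]
tool_rot: [0.601, -0.599, 0.374, -0.375]
contact_force: [-1.0, 1.7, 0.7]
opening: 0.002
```

```bash
for i in 1 2; do python3 -m inch '[{"gripper":0,"tx":0,"ty":-0.15,"tz":0,"ax":0,"ay":0,"az":0},{"gripper":0,"tx":0,"ty":-0.15,"tz":0,"ax":0,"ay":0,"az":0}]' | grep -E 'pos|force'; done; python3 -c "
from h import *
for n in('top','side'): snap(n,n+'4')
a=np.hstack([cv2.resize(cv2.imread('pics/top4.png')[140:300,210:370],None,fx=2.5,fy=2.5),cv2.resize(cv2.imread('pics/side4.png')[180:280,240:340],None,fx=4,fy=4)])
cv2.imwrite('pics/b4.png',a)"
```

```text
position: [0.4889, 0.095, 0.0534]
contact_force: [-0.2, 1.0, 1.0]
position: [0.4889, 0.0942, 0.0534]
contact_force: [0.4, 8.4, 0.9]
```

View pics/b4.png

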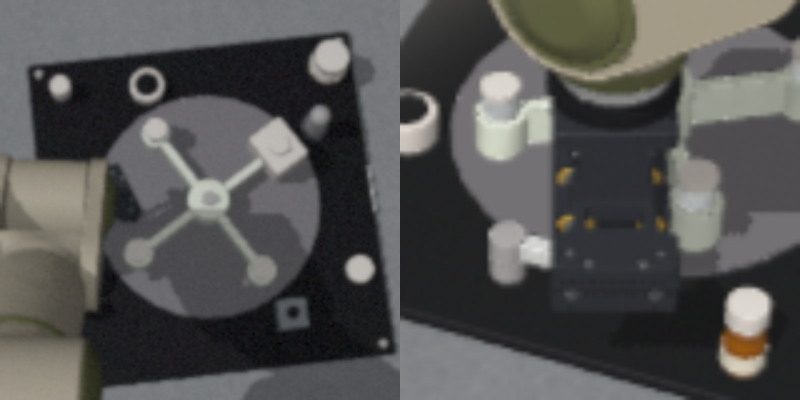

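The carousel hasn't moved (bottle cap (279,146)), and the force jumped to 8.4 N, so the lever is on its stop. One more firm press, then I'll retreat outward and up.

```bash
python3 -m inch '[{"gripper":0,"tx":0,"ty":-0.15,"tz":0,"ax":0,"ay":0,"az":0},{"gripper":0,"tx":0,"ty":-0.15,"tz":0,"ax":0,"ay":0,"az":0},{"gripper":0,"tx":0,"ty":-0.15,"tz":0,"ax":0,"ay":0,"az":0}]' | grep -E 'pos|force'
python3 -m inch '[{"gripper":0,"tx":0,"ty":1,"tz":0,"ax":0,"ay":0,"az":0},{"gripper":0,"tx":0,"ty":2.5,"tz":0,"ax":0,"ay":0,"az":0},{"gripper":0,"tx":0,"ty":4,"tz":2,"ax":0,"ay":0,"az":0},{"gripper":0,"tx":0,"ty":5,"tz":6,"ax":0,"ay":0,"az":0},{"gripper":0,"tx":0,"ty":8,"tz":10,"ax":0,"ay":0,"az":0},{"gripper":0,"tx":0,"ty":12,"tz":14,"ax":0,"ay":0,"az":0},{"gripper":0,"tx":0,"ty":12,"tz":16,"ax":0,"ay":0,"az":0},{"gripper":0,"tx":0,"ty":12,"tz":16,"ax":0,"ay":0,"az":0}]'; python3 -c "
from h import *
for n in('top','side'): snap(n,n+'5')
a=np.hstack([cv2.resize(cv2.imread('pics/top5.png')[140:300,210:370],None,fx=2.5,fy=2.5),cv2.resize(cv2.imread('pics/side5.png')[130:290,210:370],None,fx=2.5,fy=2.5)])
cv2.imwrite('pics/b5.png',a)"
```

```text
position: [0.4889, 0.0941, 0.0535]
contact_force: [-0.2, 11.3, 1.4]
t: 11.3
position: [0.4898, 0.2156, 0.2166]
tool_rot: [0.604, -0.596, 0.372, -0.376]
contact_force: [0.3, 0.9, -1.1]
opening: 0.008
```

View pics/b5.png

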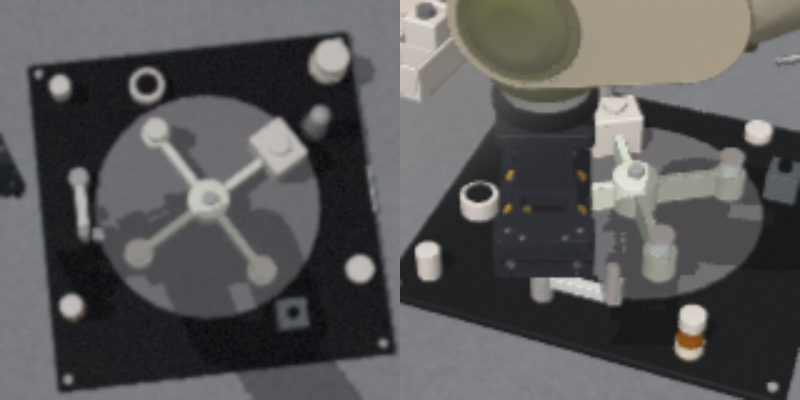

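The lever is home, with the peg at (83,232) against its stop at (97,233). The bottle cap is still at (279,146), pointing at the column. The loose things haven't moved.

```bash
python3 -c "
from station import *
print(close_job())"
```

```text
the job is handed in; nothing more can be done
None
```

I turned the carousel about 133° anticlockwise with one fingertip push on a cup spoke, then pushed the locking lever home, and handed the job in at about 11.3 s. The hand-in reported no verdict.

- **Carousel:** the last measurement, taken before the lever push, put the bottle spoke at −53.5°. The column measured −52.6° in the first picture and −54.9° in the later one. The two readings disagree by about 2°, but the spoke is within 1.5° of both (limit about 5°). It looked unmoved in the pictures after the lever push.
- **Lever:** at the stop the force rose from about 1 N to 11 N with no further movement. The final picture shows the peg against the stop.
- **Loose things:** those visible in the final picture had not moved by eye. The tip box, wash bottle and driver were outside those last crops, so I did not check them again; the arm was never sent near them.
- **Robot:** it ended clear of everything, and no check failed.

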